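# Start a print scan

## Task

A print is already lying on the glass of the flatbed scanner: push the raised lid gently down until it is shut, switch the scanner on by pressing the dotted half of its black rocker, tap the blue preview key, and then tap the green scan key, in that order. Use light touches of the fingertips only: do not raise the lid further or slam it, do not press the orange cancel key, and press no key while the lid is up or the power is off. Pick nothing up, leave everything else on the desk where it stands, and let every key spring back out.

Things in the scene. Friction and masses are not known exactly. Their poses are not given: they have to be found in the camera images.
- scanner: light grey flatbed scanner fixed to the desk, 345 (x, front to back) x 470 (y) x 93 mm high with its lid shut; turned up to 0.15 rad. Origin: centre of its underside, on the desk. Its x points from its front (controls, towards the robot) to its back, y to the robot's left. Control ledge: its front 70 mm, flat, top 58 mm above the desk; the controls stand in a row along y at x = -0.140.
- lid (a joint): angle of the scanner's lid, rad: 0 shut, grows as it opens; it starts raised by 0.25 to 0.45. The hinge runs along the scanner's y at its back (scanner x = 0.158, z = 0.067). A stiff hinge holds the lid wherever it is left; about 2 N at the front edge moves it down. It counts as shut below 0.03 and stops at 0 on a foam mat that gives a few mm.
- lid_edge (a point): middle of the upper front edge of the lid, a flat light grey panel 262 (hinge to front edge) x 462 x 26 mm with a dark inset on top; moves with the lid. Raised, it stands 15 to 37 mm farther back than shut. Shut, it lies 93 mm above the desk, at scanner x = -0.104, y = 0.
- power (a joint): angle of the black power rocker, rad: 0 off (as at the start), 0.3 on; it stays where it is left, on above 0.22. Its pivot runs along the scanner's x at scanner x = -0.140, y = -0.165. About 2 N on the raised half tips it.
- power_on (a point): white dot on the half of the rocker to press for on (the right half, towards scanner -y), 14 mm from the pivot. Each half is 22 x 22 mm. Off: this half slopes up to its outer end, the dot 11 mm above the ledge and the outer end 13.5 mm; pressed home it lies level, 7 mm above the ledge. The other half then stands up.
- preview_top (a point): centre of the top of the blue round push key, cap 22 mm in diameter in a grey ring 31 mm across, 9 mm above the ledge when out. The three keys stand in a row on the left part of the ledge, 65 mm apart; which has which place varies. The preview key, tapped first. Moves with the cap.
- preview (a joint): travel of the blue preview key, m: 0 out, 0.005 fully down, moves straight down; it springs back, about 1 N to start and 4.5 N fully down. It counts as pressed beyond 0.003 and as out below 0.0015.
- preview_base: the grey ring of the blue preview key with its cap, fixed in the ledge; origin at the ledge's top under the cap's centre, z up.
- scan_top (a point): centre of the top of the green round push key, cap 22 mm in diameter in a grey ring 31 mm across, 9 mm above the ledge when out. The three keys stand in a row on the left part of the ledge, 65 mm apart; which has which place varies. The scan key, tapped last. Moves with the cap.
- scan (a joint): travel of the green scan key, m: 0 out, 0.005 fully down, moves straight down; it springs back, about 1 N to start and 4.5 N fully down. It counts as pressed beyond 0.003 and as out below 0.0015.
- scan_base: the grey ring of the green scan key with its cap, fixed in the ledge; origin at the ledge's top under the cap's centre, z up.
- cancel_top (a point): centre of the top of the orange round push key, cap 22 mm in diameter in a grey ring 31 mm across, 9 mm above the ledge when out. The three keys stand in a row on the left part of the ledge, 65 mm apart; which has which place varies. The cancel key, to be left alone. Moves with the cap.
- cancel (a joint): travel of the orange cancel key, m: 0 out, 0.005 fully down, moves straight down; it springs back, about 1 N to start and 4.5 N fully down. It counts as pressed beyond 0.003 and as out below 0.0015.
- cancel_base: the grey ring of the orange cancel key with its cap, fixed in the ledge; origin at the ledge's top under the cap's centre, z up.
- loupe: loose bystander: black magnifying loupe, 50 mm across, 50 mm high, in front of the scanner's ledge. Origin: centre of its underside.
- slide_box: loose bystander: pale grey box for slides, 64 x 60 x 42 mm, in front of the scanner's ledge. Origin: centre of its underside.
- blower: loose bystander: black rubber air blower with a red nozzle standing upright, 60 mm across, 112 mm high, off the scanner's front right corner. Origin: centre of its underside.
- pencil_cup: loose bystander: slate cup 72 mm across, 95 mm high, with pencils up to 180 mm high, off the scanner's front left corner. Origin: centre of its underside.
- print_stack: loose bystander: stack of mounted prints 178 x 128 x 22 mm, left of the scanner. Origin: centre of its underside.
- film_box: loose bystander: grey archival box 204 x 144 x 62 mm, right of the scanner. Origin: centre of its underside.
- brush: loose bystander: dusting brush 160 mm long lying on the stack of prints. Origin: its underside near its middle.

How it is judged:
By the outcome, as a careful person would: the job done as asked, in the order asked, and still so for the second after the job is handed in, with the robot touching nothing.
It also fails if it takes over 61 s, if anything falls off the work surface, if the arm or the gripper's body presses on something with over 40 N, if the wrist force passes 120 N, or if a joint passes its speed limit or range.

## Robot

A 7-joint arm with a two-finger parallel gripper is mounted at the origin on the work surface. World frame = base frame: x ahead of the robot, y to its left, z up, the work surface at z = 0. Lengths are in m, angles in rad, forces in N, time in s.
With the tool pointing down it reaches from about 0.4 to 0.925 m from the base axis. Payload 4.1 kg.
Tool frame: the origin (TCP) lies on the front face of the gripper's body, between the roots of the fingers; the fingertips stand 73 mm ahead of it and the grasp point (between the pads) lies 54 mm ahead of it (bot.tip_extent is the distance from the TCP to the fingertips, in m); y points along the fingers, z is the direction in which the jaws open and shut, and the axes are right-handed (so a half turn about y gives the same grasp; the last joint's range is limited). The gripper opens to 85 mm and grips with 20 to 120 N. Pads are 22 mm wide; open, the fingers measure 114 mm over their backs; the gripper's body (76 mm by 85 mm) begins 54 mm behind the grasp point. The pads swing forward as they close: fully open they stand 13 mm farther back than shut.
Start: joints at [1.162, 0.398, 0.045, 1.537, -0.019, 1.207, -0.051], TCP at [0.198, -0.619, 0.304] pointing down, gripper open.
Joint ranges: [-2.82, 2.82], [-0.49, 2.23], [-1.37, 1.46], [0, 2.46], [-1.36, 4.5], [0.23, 2], [-2.94, 2.94]. Speed limits (rad/s): [2.57, 2.57, 3.14, 3.14, 3.14, 3.14, 3.14].

## Interface

Orientations are given as a unit quaternion [x, y, z, w].
In Python, from rig import bot gives the robot as it stands.
- The arm moves only by the tool play_rows, never from a script. Its argument "moves" is one flat list of numbers, 6 for each row, row after row: the shift along the tool's x, y, z scaled (see below), then the turn, a rotation vector about the tool's x, y, z scaled (see below). A call has 1 to 5 rows; each row is the pose to reach, as a shift and turn from the pose commanded when the call began, along the tool's axes at that moment, turning the shorter way round; what a row does not reach only later rows make up. The controller multiplies each number of a shift by 0.5 m and each number of a turn by pi rad. A row lasts 1/10 s, in which the tool goes at most 50 mm and 8.59 degrees, less where a joint would pass 70% of its speed; a pose out of reach is approached as far as the arm can. A call with a number of a shift or a turn outside -1 to 1 is refused whole. A call with a gripper value outside its range is refused whole. "gripper" is the opening, from -1 (shut) to 1 (fully open), set as the call begins (left out, the last holds). The fingers move at their own pace and stop on an object; the grip force is fixed at half the most. Time passes only in rows, so rows that repeat a pose let the fingers close. It gives the time, the measured TCP pose, the force and the opening at its end, in the units of the state.
- bot.observe(): the state, without advancing time (a new reading comes with each control period).
- bot.read_camera(name): name is "scene" or "top" or "wrist"; returns the picture (384x512x3 uint8, blue, green, red); there is no depth.
- bot.get_calibration(name): a dict with "mtx" (3x3 intrinsics, pixels), "rvec" (rotation vector, rad) and "tvec" (3), from world to camera coordinates, as OpenCV has them. Camera axes: x right, y down, z forward; pixel columns grow to the right and rows downward; lengths in m; the calibration is good to about 2 mm. A picture is of the moment at which its call begins: read the wrist's pose just before it. get_calibration takes no time and is no camera call; for the wrist camera it gives the pose at the moment of the call.
- bot.job_done(): hands the job in, once; it reports no verdict.
The state is a dict: "time_s": time; "joint_pos": joint angles; "joint_velocities": joint speeds; "tau": joint torques, N m; "position": TCP position; "tcp_rot": TCP orientation; "contact_force": force on the tool from outside, world axes, zero at the start; "ft_torque": the same for the moment, N m; "finger_gap": finger opening in m.
Only numpy, scipy, OpenCV 4.12 (cv2) and the standard library are available. Lean on these libraries where they do the work, as an engineer would, in place of code of your own. Each camera call takes 0.05 s, during which the arm holds its last target.

## Working session

There is one attempt and no reset: what is moved stays moved. The work goes in short steps, Python scripts to look and compute and a tool call to move; the robot and the scene stay as the last step left them, time stands still between calls to the robot, and variables do not carry over. Pictures are saved under pics/ and viewed, and the job is handed in when it is done.

Besides the shell and the picture viewer there is one more tool, called as a command line: name --argument value ..., lists and objects as JSON in quotes. play_rows: Moves the arm, as the interface text tells. Its arguments: {"type":"object","properties":{"moves":{"type":"array"},"gripper":{"type":"number"}},"required":["moves"]}

```bash
ls; mkdir -p pics
python3 - <<'E'
from rig import bot
import cv2
print(bot.observe()); print(bot.tip_extent)
for n in("scene","top","wrist"):
    im=bot.read_camera(n); cv2.imwrite(f"pics/{n}0.png",im)
    c=bot.get_calibration(n); print(n,c)
E
```

```text
pics
{'time_s': 0.0, 'joint_pos': array([ 1.16197591,  0.39921923,  0.04504314,  1.53787683, -0.01869859,
        1.20691787, -0.05070386]), 'joint_velocities': array([-4.95565839e-04,  1.03192970e-03, -6.71067266e-04,  9.59175318e-05,
       -4.87257469e-04,  6.02156845e-04,  4.53716551e-04]), 'tau': array([ 2.75505026e-04, -4.75119960e+01,  1.36487737e+00, -2.54223347e+01,
        1.17421933e-02,  9.68193461e-03,  1.74534808e-06]), 'position': array([ 0.1980503 , -0.61857289,  0.30284734]), 'tcp_rot': array([-0.10929447,  0.69932253, -0.69794474,  0.10897641]), 'contact_force': array([-0.37058428,  0.40501591, -0.55800725]), 'ft_torque': array([-0.06864214,  0.03179606,  0.01023694]), 'finger_gap': 0.08553834846092065}
0.0726
scene {'mtx': array([[472.43873748,   0.        , 249.32077981],
       [  0.        , 472.43873748, 190.69302683],
       [  0.        ,   0.        ,   1.        ]]), 'rvec': array([ 2.20352877,  0.67442602, -0.28436529]), 'tvec': array([-0.4710128 , -0.14614106,  1.62706404])}
top {'mtx': array([[360.73688088,   0.        , 255.05426651],
       [  0.        , 360.73688088, 191.47788143],
       [  0.        ,   0.        ,   1.        ]]), 'rvec': array([ 2.1857934 , -2.17136627,  0.06178478]), 'tvec': array([0.00626607, 0.57809124, 0.94518036])}
wrist {'mtx': array([[346.28380854,   0.        , 259.62037292],
       [  0.        , 346.28380854, 195.54312066],
       [  0.        ,   0.        ,   1.        ]]), 'rvec': array([-2.34144407,  1.70897343,  0.25088621]), 'tvec': array([-0.64924911, -0.0363884 ,  0.37953544])}
```

View pics/scene0.png

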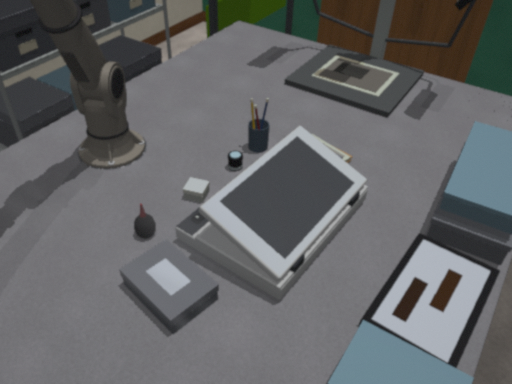

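View pics/top0.png

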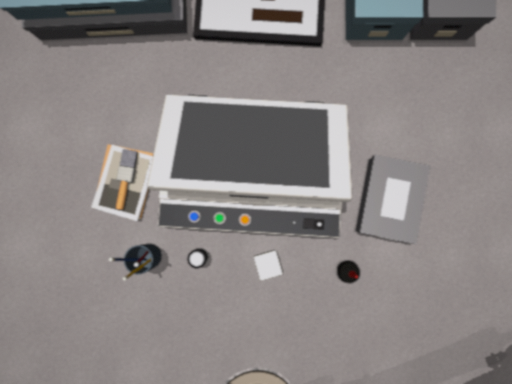

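View pics/wrist0.png

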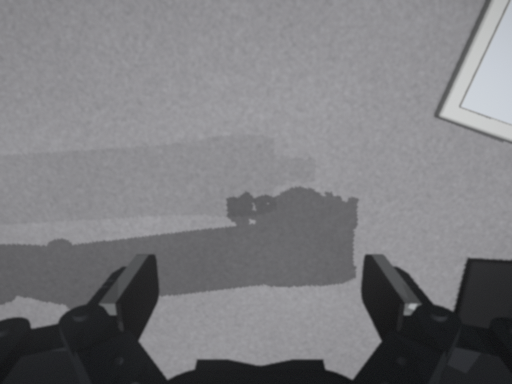

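Top view: blue key (194,216), green (219,218), orange (245,219), rocker with its dot near (320,224), lid front edge along row ~195. I'll measure these next.

```bash
cat > h.py <<'E'
import numpy as np, cv2
from scipy.spatial.transform import Rotation as R
def ray(c,u,v):
    K=c['mtx'];Rm=cv2.Rodrigues(np.array(c['rvec']))[0];t=np.array(c['tvec'])
    o=-Rm.T@t; d=Rm.T@np.linalg.inv(K)@np.array([u,v,1.]); return o,d
def onz(c,u,v,z):
    o,d=ray(c,u,v); return o+d*(z-o[2])/d[2]
def proj(c,P):
    return cv2.projectPoints(np.array(P,float).reshape(-1,3),np.array(c['rvec']),np.array(c['tvec']),c['mtx'],None)[0].reshape(-1,2)
def blob(im,lo,hi,box=None):
    hsv=cv2.cvtColor(im,cv2.COLOR_BGR2HSV); m=cv2.inRange(hsv,np.array(lo),np.array(hi))
    if box: 
        k=np.zeros_like(m);x0,y0,x1,y1=box;k[y0:y1,x0:x1]=255;m&=k
    n,l,s,c=cv2.connectedComponentsWithStats(m)
    i=1+np.argmax(s[1:,4]); return c[i],s[i]
E
python3 - <<'E'
from h import *
from rig import bot
im=cv2.imread('pics/top0.png');c=bot.get_calibration('top')
P={}
for n,h0,h1 in(('blue',105,125),('green',55,85),('orange',8,22)):
    q,s=blob(im,(h0,150,100),(h1,255,255),(160,200,345,240)); P[n]=onz(c,*q,.067);print(n,q,s,P[n])
# ledge corners
d=P['orange']-P['blue'];print(np.linalg.norm(d[:2]), 'yaw',np.arctan2(d[0],-d[1]))
cv2.imwrite('pics/topz.png',cv2.resize(im[80:250,140:360],None,fx=3.6,fy=3.5,interpolation=cv2.INTER_CUBIC))
cv2.imwrite('pics/rock.png',cv2.resize(im[205:245,280:350],None,fx=10,fy=10,interpolation=cv2.INTER_CUBIC))
E
```

```text
blue [193.675 216.025] [191 213   7   7  40] [0.51124476 0.16499447 0.067     ]
green [219.  217.5] [216 215   7   6  34] [0.50796545 0.10048312 0.067     ]
orange [244.46341463 219.12195122] [241 216   8   7  41] [0.50432546 0.03577941 0.067     ]
0.12940019179905288 yaw -0.05349766161518563
```

View pics/topz.png

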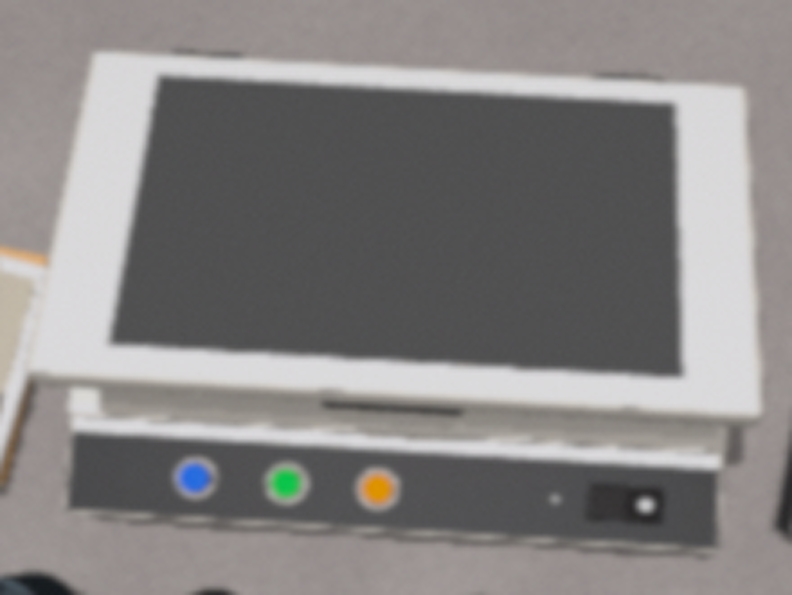

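View pics/rock.png

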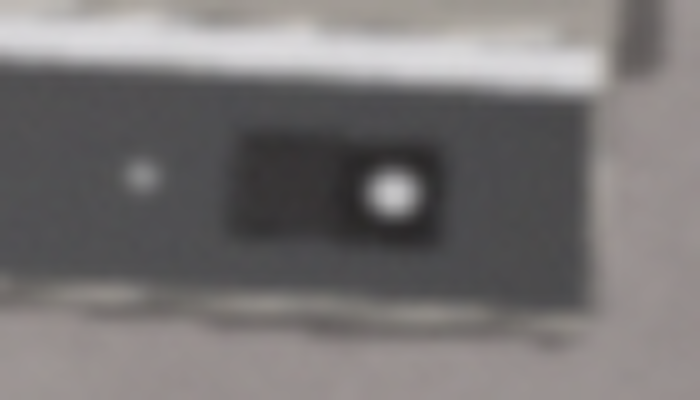

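Run:
```python
from h import *
from rig import bot
im=cv2.imread('pics/top0.png');c=bot.get_calibration('top')
s=bot.observe(); Rt=R.from_quat(s['tcp_rot']); print('tool axes cols\n',Rt.as_matrix().round(3))
w=bot.get_calibration('wrist');o,_=ray(w,0,0);print('wristcam in tool',Rt.inv().apply(o-s['position']))
dot=onz(c,318.8,223.9,.069)
yaw=-.0535
k={'blue':[.51124,.16499],'green':[.50797,.10048],'orange':[.50433,.03578]}
pts=np.array([k['blue'],k['green'],k['orange'],dot[:2]]);m=pts.mean(0);v=np.linalg.svd(pts-m)[2][0];v*=np.sign(v[1]);yaw=np.arctan2(-v[0],v[1]);print('yaw',yaw)
X=np.array([np.cos(yaw),np.sin(yaw)]);Y=np.array([-X[1],X[0]])
for p in pts: print('along/perp',(p-dot[:2])@Y-.179,(p-m)@X)
O=m+.140*X; O=O+Y*((dot[:2]-O)@Y+.179);print('dot',dot,'origin',O)
# lid
a=onz(c,149.2,186.3,.1);
best=[]
for th in np.arange(.2,.5,.05):
    x=.158-.262*np.cos(th)+.026*np.sin(th);z=.067+.262*np.sin(th)+.026*np.cos(th)
    P=[[*(O+X*x+Y*y),z] for y in(.231,0,-.231)]
    print(round(th,3),P[1],proj(c,P).round(1).tolist(),proj(bot.get_calibration('scene'),P).round(0).tolist())
for n,p,z in(('cup',(143,258),.095),('cuptip1',(112,260),.18),('cuptip2',(127,277),.18),('blower',(348,271),.05),('loupe',(198,258),.05),('sbox',(268,265),.042)): print(n,onz(c,*p,z))
```

```text
tool axes cols
 [[-0.952 -0.001  0.305]
 [-0.305  0.001 -0.952]
 [ 0.    -1.    -0.002]]
wristcam in tool [-0.07304879 -0.06984762  0.00025108]
yaw -0.05570497289980685
along/perp 0.13831323756242425 -0.00018199305700234767
along/perp 0.0737212392978423 0.00014474871908915515
along/perp 0.00891893556398407 0.00011264288185077973
along/perp -0.179 -7.53985439378663e-05
dot [ 0.49367964 -0.15183698  0.069     ] origin [0.6435038  0.01908651]
0.2 [np.float64(0.5500369655601676), np.float64(0.024298466487404122), np.float64(0.14453309569217831)] [[149.7, 193.5], [248.1, 199.7], [347.6, 205.9]] [[295.0, 132.0], [250.0, 168.0], [195.0, 214.0]]
0.25 [np.float64(0.5542199564022473), np.float64(0.024065211779439342), np.float64(0.15701156028916174)] [[148.2, 191.4], [248.1, 197.6], [349.0, 203.8]] [[296.0, 129.0], [252.0, 165.0], [196.0, 211.0]]
0.3 [np.float64(0.5590204155122014), np.float64(0.02379752539664236), np.float64(0.16926504286253674)] [[146.7, 188.9], [248.0, 195.2], [350.4, 201.5]] [[298.0, 126.0], [253.0, 163.0], [197.0, 208.0]]
0.35 [np.float64(0.5644263442422858), np.float64(0.0234960764155618), np.float64(0.1812629160873601)] [[145.2, 186.1], [248.0, 192.4], [351.9, 198.9]] [[300.0, 123.0], [255.0, 160.0], [199.0, 205.0]]
0.4 [np.float64(0.5704242305860283), np.float64(0.02316161830165877), np.float64(0.19297519152894144)] [[143.8, 182.9], [248.0, 189.3], [353.3, 195.8]] [[302.0, 121.0], [257.0, 157.0], [200.0, 203.0]]
0.45 [np.float64(0.5769990829512088), np.float64(0.022794987026035603), np.float64(0.20437259459831192)] [[142.3, 179.4], [248.0, 185.9], [354.8, 192.5]] [[304.0, 118.0], [259.0, 155.0], [202.0, 200.0]]
cup [0.40779248 0.28225454 0.095     ]
cuptip1 [0.41256708 0.323772   0.18      ]
cuptip2 [0.3757463  0.28916566 0.18      ]
blower [ 0.37441881 -0.22844644  0.05      ]
loupe [0.40385497 0.15493126 0.05      ]
sbox [ 0.38665311 -0.02495175  0.042     ]
```

```bash
cat >> h.py <<'E'
YAW=-.0557
XS=np.array([np.cos(YAW),np.sin(YAW)]);YS=np.array([-XS[1],XS[0]]);O=np.array([.6435,.0191])
def sc(x,y): return O+XS*x+YS*y
# target tool: x=-YS, y=down, z=x^y
tx=np.array([*(-YS),0]);ty=np.array([0,0,-1.]);RT=R.from_matrix(np.c_[tx,ty,np.cross(tx,ty)])
def go(bot,p):
    s=bot.observe();Rt=R.from_quat(s['tcp_rot'])
    sh=Rt.inv().apply(np.array(p)-s['position'])/.5; tu=(Rt.inv()*RT).as_rotvec()/np.pi
    print('t',s['time_s'],'pos',s['position'].round(4),'F',s['contact_force'].round(2),'gap',round(s['finger_gap'],4))
    print('shift',sh.round(4),'turn',tu.round(4))
E
python3 -c "
from h import *
from rig import bot
print(sc(-.05,0)); go(bot,[*sc(-.05,0),.30])"
```

```text
[0.59357754 0.02188356]
t 0.15 pos [ 0.1981 -0.6187  0.3031] F [ 0.84  0.21 -0.12] gap 0.0854
shift [-1.144   0.0075 -0.9789] turn [ 4.000e-04 -3.836e-01 -3.000e-04]
```

play_rows --moves '[-0.38,0,-0.326,0,-0.128,0,-0.38,0,-0.326,0,-0.128,0,-0.38,0,-0.326,0,-0.128,0,-0.38,0,-0.326,0,-0.128,0,-0.38,0,-0.326,0,-0.128,0]' --gripper -1

```text
time_s: 0.65
position: [0.3299, -0.4042, 0.3038]
tcp_rot: [0.246, -0.663, 0.663, -0.246]
contact_force: [1.3, 0.5, -0.4]
finger_gap: 0.0125
```

```bash
python3 -c "
from h import *
from rig import bot
go(bot,[*sc(-.05,0),.30]);print(bot.tip_extent,bot.observe()['joint_pos'].round(2))"
```

```text
t 0.65 pos [ 0.3299 -0.4042  0.3038] F [ 1.28  0.53 -0.39] gap 0.0125
shift [-0.956   0.0075 -0.3008] turn [-0.     -0.2557  0.    ]
0.0726 [ 0.93  0.17 -0.14  1.84  0.03  1.13 -0.08]
```

play_rows --moves '[-0.48,0.004,-0.15,0,-0.128,0,-0.48,0.004,-0.15,0,-0.128,0,-0.48,0.004,-0.15,0,-0.128,0,-0.48,0.004,-0.15,0,-0.128,0,-0.48,0.004,-0.15,0,-0.128,0]'

```text
time_s: 1.15
position: [0.4617, -0.192, 0.3019]
tcp_rot: [0.374, -0.6, 0.6, -0.374]
contact_force: [1.2, -1.1, -0.4]
finger_gap: -0.0001
```

```bash
python3 -c "
from h import *
from rig import bot
go(bot,[*sc(-.05,0),.30]);print(bot.tip_extent,bot.observe()['joint_pos'].round(2))"
```

```text
t 1.15 pos [ 0.4617 -0.192   0.3019] F [ 1.19 -1.1  -0.42] gap -0.0001
shift [-0.5003  0.0037  0.048 ] turn [-1.000e-04 -1.277e-01  2.000e-04]
0.0726 [ 0.65  0.15 -0.38  1.88  0.06  1.13 -0.21]
```

play_rows --moves '[-0.5,0.004,0.048,0,-0.128,0,-0.5,0.004,0.048,0,-0.128,0,-0.5,0.004,0.048,0,-0.128,0,-0.5,0.004,0.048,0,-0.128,0,-0.5,0.004,0.048,0,-0.128,0]'

```text
time_s: 1.65
position: [0.593, 0.0204, 0.2997]
tcp_rot: [0.486, -0.514, 0.514, -0.486]
contact_force: [1.4, -0.6, 0.4]
finger_gap: -0.0003
```

Run:
```python
from h import *
from rig import bot
go(bot,[*sc(-.05,0),.30])
for n in('scene','wrist'): cv2.imwrite(f'pics/{n}1.png',bot.read_camera(n))
```

```text
t 1.65 pos [0.593  0.0204 0.2997] F [ 1.36 -0.62  0.4 ] gap -0.0003
shift [-0.003  -0.0006  0.001 ] turn [0.     0.0002 0.0001]
```

View pics/scene1.png

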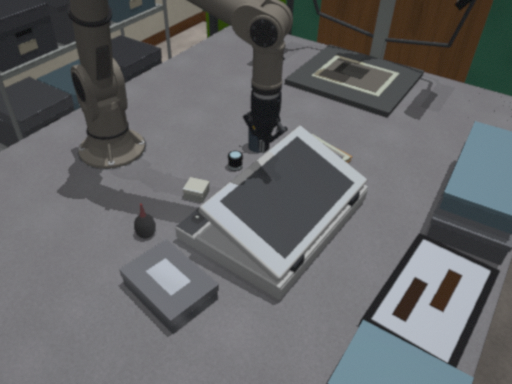

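View pics/wrist1.png

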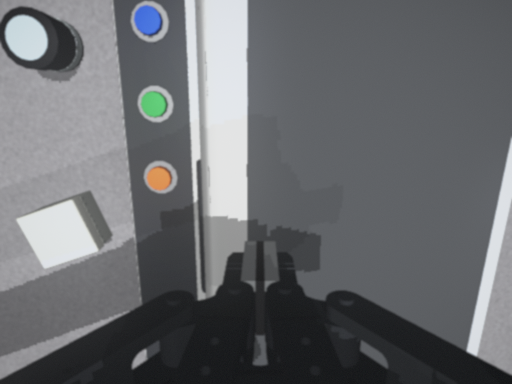

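Scene view shows the closed gripper above the lid's front part. The wrist view shows the fingertips (260,245) over the inset just behind the front rim, with the keys at (149,20), (154,103) and (159,178). I'll cross-check the key positions, then lower.

Run:
```python
from h import *
from rig import bot
im=cv2.imread('pics/wrist1.png');c=bot.get_calibration('wrist')
for n,h0,h1 in(('blue',105,125),('green',55,85),('orange',8,22)):
    q,s=blob(im,(h0,120,80),(h1,255,255),(120,0,190,220));print(n,q,s,onz(c,*q,.067))
o=bot.observe();print(proj(c,[o['position']+[0,0,-.0726],o['position']+[0,0,-.0856]]))
```

```text
blue [147.62479339  19.93553719] [135   6  27  29 605] [0.51168743 0.16113237 0.067     ]
green [153.48883929 103.74330357] [142  92  24  24 448] [0.50806638 0.09687227 0.067     ]
orange [158.82409639 177.90120482] [148 167  23  23 415] [0.50457594 0.03259528 0.067     ]
[[258.37820464 260.28689527]
 [258.41772512 248.14605171]]
```

play_rows --moves '[0,0.02,0,0,0,0,0,0.04,0,0,0,0,0,0.06,0,0,0,0,0,0.07,0,0,0,0,0,0.08,0,0,0,0]'

```text
time_s: 2.25
position: [0.5919, 0.0178, 0.2591]
tcp_rot: [-0.486, 0.514, -0.514, 0.485]
contact_force: [-0.8, 0.4, 0.2]
finger_gap: -0.0001
```

play_rows --moves '[0,0.01,0,0,0,0,0,0.02,0,0,0,0,0,0.03,0,0,0,0,0,0.04,0,0,0,0,0,0.05,0,0,0,0]'

```text
time_s: 2.75
position: [0.5925, 0.0191, 0.2349]
tcp_rot: [0.486, -0.513, 0.514, -0.486]
contact_force: [-1.9, -0.5, 2.5]
finger_gap: -0.0001
```

play_rows --moves '[0,0.008,0,0,0,0,0,0.016,0,0,0,0,0,0.024,0,0,0,0,0,0.032,0,0,0,0,0,0.04,0,0,0,0]'

```text
time_s: 3.25
position: [0.5923, 0.019, 0.2145]
tcp_rot: [0.486, -0.513, 0.513, -0.486]
contact_force: [-1.6, 0.2, 2.4]
finger_gap: 0.0002
```

play_rows --moves '[0,0.008,0,0,0,0,0,0.016,0,0,0,0,0,0.024,0,0,0,0,0,0.032,0,0,0,0,0,0.04,0,0,0,0]'

```text
time_s: 3.75
position: [0.5923, 0.0189, 0.1945]
tcp_rot: [-0.486, 0.513, -0.513, 0.486]
contact_force: [-1.0, 0.1, 1.6]
finger_gap: 0.0001
```

Run:
```python
from h import *
from rig import bot
go(bot,[*sc(-.05,0),.166])
cv2.imwrite('pics/s2.png',bot.read_camera('wrist'))
```

```text
t 3.75 pos [0.5923 0.0189 0.1945] F [-1.04  0.1   1.55] gap 0.0001
shift [-0.0061  0.057   0.0022] turn [0.0001 0.0004 0.0001]
```

View pics/s2.png

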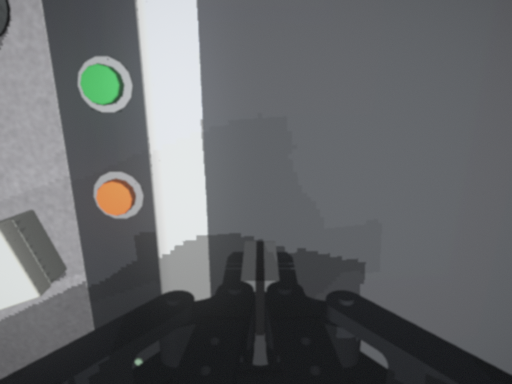

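The lid is following the fingertips down: in the wrist view the front rim is now at columns 155-205, close over the ledge. I'll go on more slowly.

play_rows --moves '[0,0.005,0,0,0,0,0,0.01,0,0,0,0,0,0.015,0,0,0,0,0,0.02,0,0,0,0,0,0.025,0,0,0,0]'

```text
time_s: 4.3
position: [0.5923, 0.019, 0.1822]
tcp_rot: [-0.486, 0.513, -0.513, 0.486]
contact_force: [-2.1, 0.3, 2.3]
finger_gap: 0.0001
```

play_rows --moves '[0,0.004,0,0,0,0,0,0.008,0,0,0,0,0,0.012,0,0,0,0,0,0.016,0,0,0,0,0,0.02,0,0,0,0]'

```text
time_s: 4.8
position: [0.5923, 0.019, 0.1722]
tcp_rot: [0.486, -0.513, 0.513, -0.486]
contact_force: [-1.7, 0.5, 1.4]
finger_gap: 0.0001
```

play_rows --moves '[0,0.003,0,0,0,0,0,0.006,0,0,0,0,0,0.009,0,0,0,0,0,0.011,0,0,0,0,0,0.013,0,0,0,0]'

```text
time_s: 5.3
position: [0.5924, 0.019, 0.1658]
tcp_rot: [0.486, -0.513, 0.513, -0.486]
contact_force: [-1.0, 0.5, 3.0]
finger_gap: 0.0003
```

play_rows --moves '[0,0.001,0,0,0,0,0,0.002,0,0,0,0,0,0.003,0,0,0,0,0,0.004,0,0,0,0]'

```text
time_s: 5.7
position: [0.5925, 0.019, 0.1657]
tcp_rot: [0.486, -0.513, 0.514, -0.486]
contact_force: [-6.1, -1.1, 14.9]
finger_gap: 0.0001
```

play_rows --moves '[0,0.001,0,0,0,0,0,0.002,0,0,0,0,0,0.003,0,0,0,0,0,0.004,0,0,0,0]'

```text
time_s: 6.1
position: [0.5925, 0.0191, 0.1655]
tcp_rot: [0.487, -0.513, 0.514, -0.486]
contact_force: [-10.3, -1.1, 26.2]
finger_gap: -0.0001
```

play_rows --moves '[0,-0.01,0,0,0,0,0,-0.03,0,0,0,0,0,-0.06,0,0,0,0,0,-0.1,0,0,0,0,0,-0.13,0,0,0,0]'

```text
time_s: 6.6
position: [0.593, 0.0191, 0.2287]
tcp_rot: [0.486, -0.513, 0.514, -0.487]
contact_force: [0.5, -0.3, -0.0]
finger_gap: -0.0002
```

Run:
```python
from h import *
from rig import bot
im=bot.read_camera('top');cv2.imwrite('pics/t3.png',im);c=bot.get_calibration('top')
cv2.imwrite('pics/t3z.png',cv2.resize(im[80:250,140:360],None,fx=3.6,fy=3.5,interpolation=cv2.INTER_CUBIC))
P=[[*sc(-.104,y),.093] for y in(.231,-.231)];print(((proj(c,P)-[140,80])*[3.6,3.5]).round(0))
im=bot.read_camera('scene');cv2.imwrite('pics/s3z.png',cv2.resize(im[100:290,150:400],None,fx=3,fy=3,interpolation=cv2.INTER_CUBIC))
print(sc(-.14,-.181),sc(-.14,.1383),sc(-.14,.0737))
go(bot,[*sc(-.14,-.181),.18])
```

```text
[[ 56. 417.]
 [728. 458.]]
[ 0.49364063 -0.15382533] [0.51141645 0.16497949] [0.50782009 0.10047967]
t 6.7 pos [0.5941 0.0193 0.2298] F [ 0.44  0.46 -0.09] gap -0.0004
shift [ 0.3567  0.0985 -0.1821] turn [-0.0018  0.0003 -0.0001]
```

View pics/t3z.png

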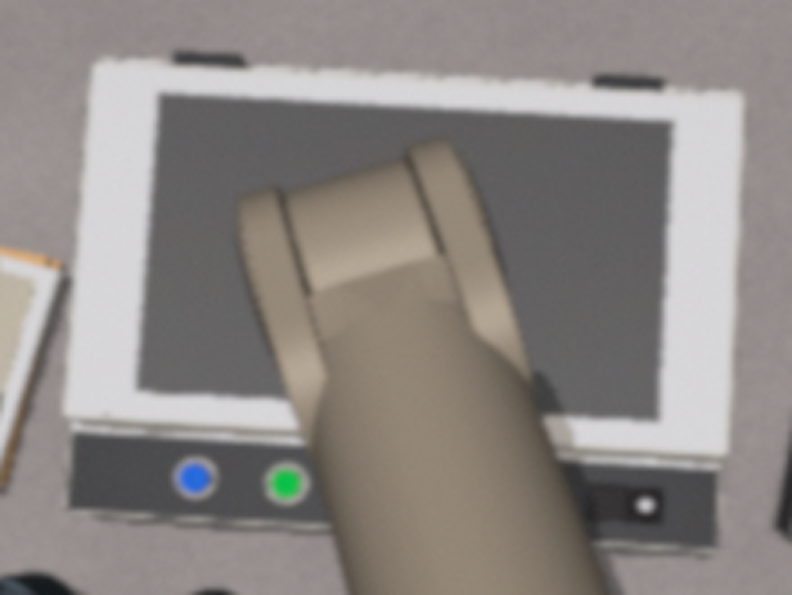

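View pics/s3z.png

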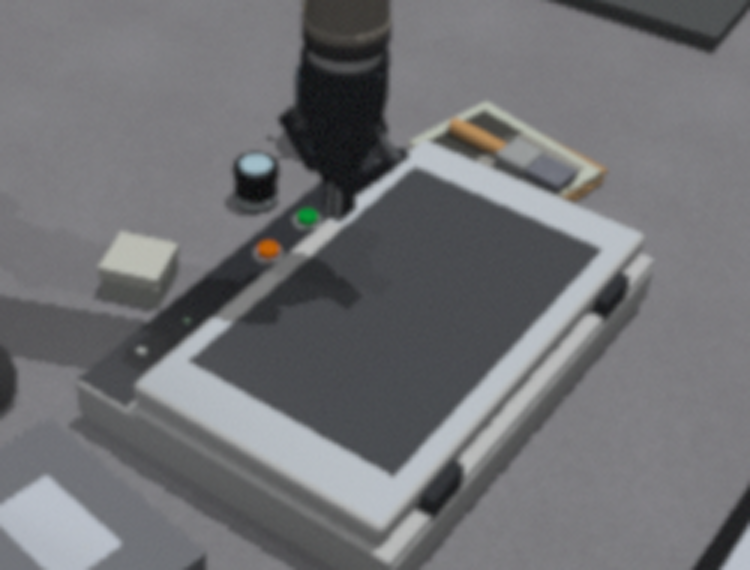

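The lid is shut: its front corners at (66,415) and (727,455) in the zoomed top view match the shut prediction. Next is a hover over the rocker.

play_rows --moves '[0.357,0.05,-0.182,0,0,0,0.357,0.05,-0.182,0,0,0,0.357,0.05,-0.182,0,0,0,0.357,0.05,-0.182,0,0,0,0.357,0.05,-0.182,0,0,0]'

```text
time_s: 7.2
position: [0.4866, -0.1617, 0.1999]
tcp_rot: [-0.486, 0.517, -0.516, 0.481]
contact_force: [0.2, -0.7, -0.6]
finger_gap: 0.0
```

Run:
```python
from h import *
from rig import bot
go(bot,[*sc(-.14,-.181),.16])
c=bot.get_calibration('wrist');im=bot.read_camera('wrist');cv2.imwrite('pics/w4.png',im)
print(proj(c,[[*sc(-.14,-.179),.069]]),proj(c,[bot.observe()['position']-[0,0,.0726]]))
```

```text
t 7.2 pos [ 0.4866 -0.1617  0.1999] F [ 0.24 -0.75 -0.58] gap 0.0
shift [-0.0169  0.0796  0.0135] turn [ 0.0021 -0.0034  0.0012]
[[270.82626046 198.99587639]] [[264.10139853 252.88672422]]
```

View pics/w4.png

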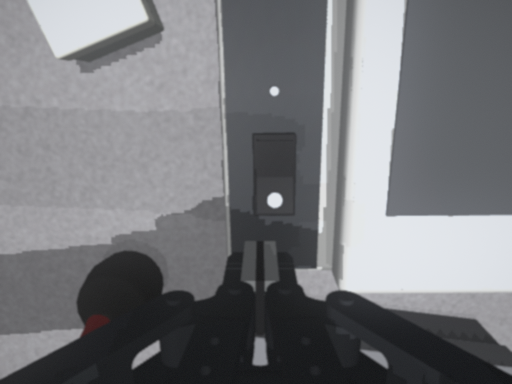

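The dot is at (275,200) and the prediction was (271,199), so it lies about 2 mm farther in x than I had it. I'll aim at x=0.495.

```bash
python3 -c "
from h import *
from rig import bot
go(bot,[.495,-.1555,.155])"
```

```text
t 7.25 pos [ 0.4889 -0.1584  0.2006] F [0.89 0.1  0.82] gap -0.0003
shift [-0.0068  0.0912  0.0122] turn [ 0.0011 -0.0022  0.0004]
```

play_rows --moves '[0,0.03,0,0,0,0,0,0.06,0,0,0,0,0,0.08,0,0,0,0,0,0.08,0,0,0,0]'

```text
time_s: 7.65
position: [0.4913, -0.153, 0.1605]
tcp_rot: [-0.487, 0.514, -0.512, 0.486]
contact_force: [-0.9, 0.4, -0.0]
finger_gap: 0.0001
```

```bash
python3 -c "
from h import *
from rig import bot
go(bot,[.495,-.1555,.147])"
```

```text
t 7.65 pos [ 0.4913 -0.153   0.1605] F [-0.86  0.41 -0.02] gap 0.0001
shift [0.0047 0.0269 0.0077] turn [ 0.0009  0.001  -0.0004]
```

play_rows --moves '[0.004,0,0.007,0,0,0,0.004,0.01,0.007,0,0,0,0.004,0.02,0.007,0,0,0,0.004,0.026,0.007,0,0,0,0.004,0.026,0.007,0,0,0]'

```text
time_s: 8.15
position: [0.4948, -0.1565, 0.1484]
tcp_rot: [-0.486, 0.514, -0.513, 0.486]
contact_force: [-0.4, -0.2, -1.1]
finger_gap: -0.0001
```

```bash
python3 -c "
from h import *
from rig import bot
go(bot,[.495,-.1555,.137])"
```

```text
t 8.15 pos [ 0.4948 -0.1565  0.1484] F [-0.38 -0.21 -1.14] gap -0.0001
shift [-0.0019  0.0229  0.0004] turn [ 0.0003  0.0004 -0.    ]
```

play_rows --moves '[0,0.004,0,0,0,0,0,0.008,0,0,0,0,0,0.012,0,0,0,0,0,0.015,0,0,0,0,0,0.018,0,0,0,0]'

```text
time_s: 8.65
position: [0.4954, -0.1572, 0.1401]
tcp_rot: [0.486, -0.513, 0.514, -0.486]
contact_force: [-0.2, -1.5, 2.3]
finger_gap: 0.0001
```

play_rows --moves '[0,0.001,0,0,0,0,0,0.002,0,0,0,0,0,0.003,0,0,0,0,0,0.004,0,0,0,0]'

```text
time_s: 9.05
position: [0.4953, -0.1564, 0.1379]
tcp_rot: [0.486, -0.513, 0.514, -0.486]
contact_force: [-0.3, -1.9, 2.2]
finger_gap: -0.0002
```

play_rows --moves '[0,0.001,0,0,0,0,0,0.002,0,0,0,0,0,0.003,0,0,0,0]'

```text
time_s: 9.35
position: [0.4954, -0.1564, 0.1372]
tcp_rot: [0.486, -0.513, 0.514, -0.486]
contact_force: [-2.6, -1.8, 11.1]
finger_gap: 0.0001
```

play_rows --moves '[0,-0.01,0,0,0,0,0,-0.03,0,0,0,0,0,-0.06,0,0,0,0,0,-0.1,0,0,0,0,0,-0.14,0,0,0,0]'

```text
time_s: 9.85
position: [0.4949, -0.1559, 0.2072]
tcp_rot: [-0.486, 0.514, -0.513, 0.486]
contact_force: [-0.2, -0.5, 0.0]
finger_gap: -0.0002
```

Run:
```python
from h import *
from rig import bot
go(bot,[.5112,.163,.20])
im=bot.read_camera('wrist');cv2.imwrite('pics/w5.png',im)
```

```text
t 9.85 pos [ 0.4949 -0.1559  0.2072] F [-0.19 -0.52  0.03] gap -0.0002
shift [-0.6386  0.0149 -0.0018] turn [ 0.0002  0.0005 -0.0002]
```

View pics/w5.png

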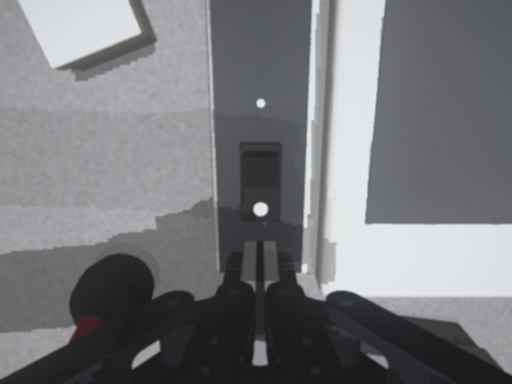

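The wrist view shows the rocker's far half now standing up (its edge face is visible at row ~147) and the dotted half lying flat, so the power is on. Next is the blue key.

play_rows --moves '[-0.45,0,-0.001,0,0,0,-0.45,0,-0.001,0,0,0,-0.45,0,-0.001,0,0,0,-0.45,0,-0.001,0,0,0,-0.45,0,-0.001,0,0,0]'

```text
time_s: 10.4
position: [0.5062, 0.0739, 0.2069]
tcp_rot: [-0.487, 0.512, -0.511, 0.489]
contact_force: [-0.5, 0.2, 0.5]
finger_gap: 0.0004
```

play_rows --moves '[0,0,0,0,0,0,0,0,0,0,0,0]'

```text
time_s: 10.6
position: [0.5066, 0.0685, 0.2063]
tcp_rot: [-0.487, 0.513, -0.513, 0.486]
contact_force: [0.6, -0.5, 0.2]
finger_gap: -0.0
```

Run:
```python
from h import *
from rig import bot
go(bot,[.5112,.163,.17])
c=bot.get_calibration('wrist');im=bot.read_camera('wrist');cv2.imwrite('pics/w6.png',im)
for n,h0,h1 in(('blue',105,125),('green',55,85),('orange',8,22)):
    q,s=blob(im,(h0,120,80),(h1,255,255));print(n,q,s,onz(c,*q,.067))
```

```text
t 10.6 pos [0.5066 0.0685 0.2063] F [ 0.61 -0.48  0.18] gap -0.0
shift [-0.1893  0.0725 -0.0008] turn [0.0002 0.0008 0.0002]
blue [261.77568493  46.80479452] [ 244   27   37   41 1168] [0.5134174  0.16526432 0.067     ]
green [261.44180523 160.24109264] [246 144  32  33 842] [0.50990247 0.1012044  0.067     ]
orange [260.5 240. ] [259 240   4   1   4] [0.50654163 0.04840554 0.067     ]
```

View pics/w6.png

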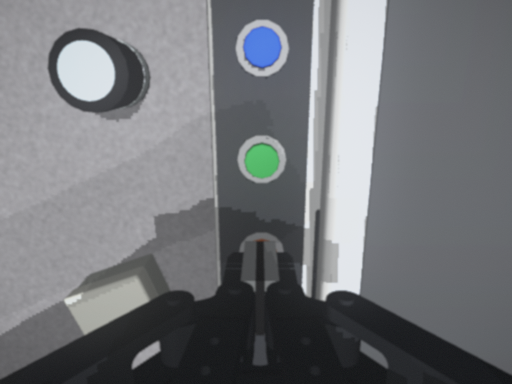

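Wrist view: blue (262,47), green (261,160), fingertips over the ledge next to orange. Two views now agree on blue at about (0.5125, 0.165).

play_rows --moves '[-0.193,0,0.002,0,0,0,-0.193,0,0.002,0,0,0,-0.193,0.03,0.002,0,0,0,-0.193,0.08,0.002,0,0,0,-0.193,0.1,0.002,0,0,0]'

```text
time_s: 11.15
position: [0.5123, 0.1621, 0.1542]
tcp_rot: [-0.487, 0.514, -0.514, 0.484]
contact_force: [0.0, -0.7, 0.4]
finger_gap: -0.0003
```

play_rows --moves '[0,0,0,0,0,0,0,0,0,0,0,0]'

```text
time_s: 11.35
position: [0.5137, 0.1635, 0.1567]
tcp_rot: [0.486, -0.514, 0.514, -0.486]
contact_force: [0.9, 0.3, -0.4]
finger_gap: 0.0002
```

```bash
python3 -c "
from h import *
from rig import bot
go(bot,[.5125,.165,.1397])"
```

```text
t 11.35 pos [0.5137 0.1635 0.1567] F [ 0.88  0.3  -0.43] gap 0.0002
shift [-0.0029  0.0341 -0.0026] turn [-0.0001 -0.0002  0.0001]
```

play_rows --moves '[-0.003,0.01,-0.002,0,0,0,-0.003,0.018,-0.002,0,0,0,-0.003,0.025,-0.002,0,0,0,-0.003,0.03,-0.002,0,0,0,-0.003,0.03,-0.002,0,0,0]'

```text
time_s: 11.85
position: [0.512, 0.1659, 0.141]
tcp_rot: [-0.486, 0.514, -0.513, 0.486]
contact_force: [-0.8, 0.3, -1.6]
finger_gap: 0.0
```

play_rows --moves '[0,0.003,0,0,0,0,0,0.006,0,0,0,0,0,0.009,0,0,0,0,0,0.011,0,0,0,0,0,0.011,0,0,0,0]'

```text
time_s: 12.35
position: [0.5124, 0.1662, 0.1361]
tcp_rot: [0.486, -0.513, 0.514, -0.486]
contact_force: [-0.6, 0.1, 3.5]
finger_gap: 0.0
```

play_rows --moves '[0,0.001,0,0,0,0,0,0.002,0,0,0,0,0,0.003,0,0,0,0]'

```text
time_s: 12.65
position: [0.5125, 0.1662, 0.1346]
tcp_rot: [0.486, -0.513, 0.514, -0.486]
contact_force: [-1.6, -0.4, 8.5]
finger_gap: 0.0004
```

play_rows --moves '[0,-0.01,0,0,0,0,0,-0.03,0,0,0,0,0,-0.06,0,0,0,0,0,-0.08,0,0,0,0,0,-0.08,0,0,0,0]'

```text
time_s: 13.15
position: [0.5133, 0.1665, 0.1765]
tcp_rot: [0.485, -0.513, 0.514, -0.487]
contact_force: [0.3, -0.9, 0.4]
finger_gap: 0.0002
```

```bash
python3 -c "
from h import *
from rig import bot
go(bot,[.509,.1005,.16])"
```

```text
t 13.15 pos [0.5133 0.1665 0.1765] F [ 0.29 -0.85  0.39] gap 0.0002
shift [ 0.1323  0.0328 -0.0016] turn [-0.0012  0.0003 -0.0003]
```

Blue was fully pressed (8.5 N at the stop) and released. Green is next.

play_rows --moves '[0.131,0,-0.001,0,0,0,0.131,0,-0.001,0,0,0,0.131,0.02,-0.001,0,0,0,0.131,0.035,-0.001,0,0,0,0.131,0.035,-0.001,0,0,0]'

```text
time_s: 13.65
position: [0.5072, 0.1018, 0.1555]
tcp_rot: [-0.487, 0.514, -0.512, 0.486]
contact_force: [-0.0, -0.1, 0.3]
finger_gap: -0.0001
```

play_rows --moves '[0,0,0,0,0,0,0,0,0,0,0,0]'

```text
time_s: 13.85
position: [0.5083, 0.1018, 0.157]
tcp_rot: [-0.486, 0.513, -0.513, 0.487]
contact_force: [0.3, -0.4, 0.1]
finger_gap: -0.0002
```

```bash
python3 -c "
from h import *
from rig import bot
go(bot,[.509,.1005,.1415])
cv2.imwrite('pics/w7.png',bot.read_camera('wrist'));cv2.imwrite('pics/s7.png',cv2.resize(bot.read_camera('scene')[100:290,150:400],None,fx=3,fy=3,interpolation=cv2.INTER_CUBIC))"
```

```text
t 13.85 pos [0.5083 0.1018 0.157 ] F [ 0.3  -0.41  0.14] gap -0.0002
shift [0.0026 0.031  0.0015] turn [-0.0001  0.0009 -0.0002]
```

View pics/w7.png

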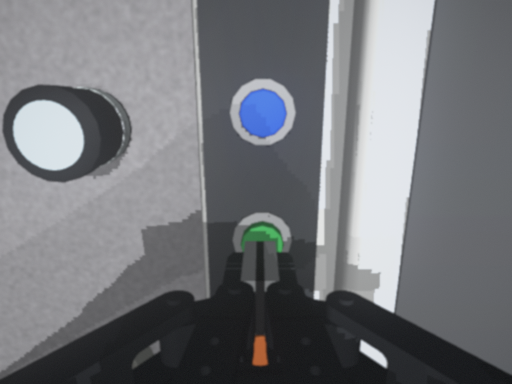

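View pics/s7.png

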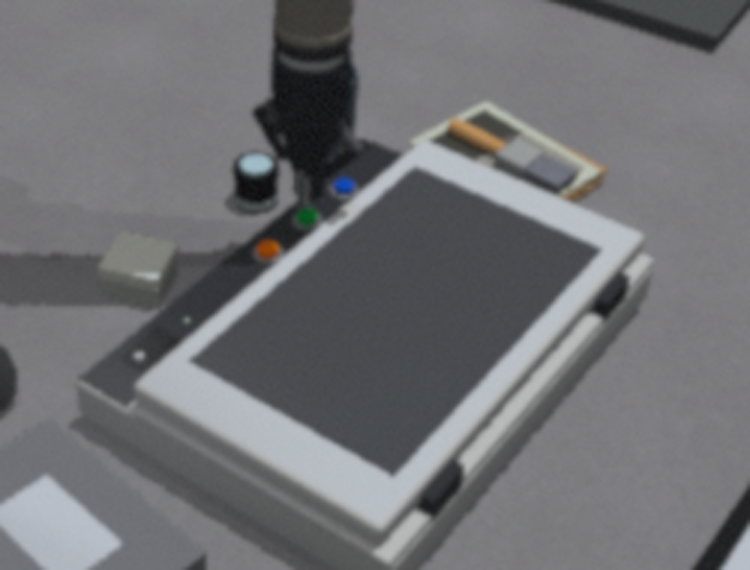

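Blue (262,112) is back out, and the fingertips (260,245) sit just above green. In the scene view the lid is shut and the rocker's left half is raised.

play_rows --moves '[0.002,0.01,0.001,0,0,0,0.002,0.018,0.001,0,0,0,0.002,0.025,0.001,0,0,0,0.002,0.03,0.001,0,0,0,0.002,0.03,0.001,0,0,0]'

```text
time_s: 14.45
position: [0.5083, 0.0995, 0.1414]
tcp_rot: [-0.486, 0.514, -0.513, 0.486]
contact_force: [0.7, 0.3, -0.4]
finger_gap: -0.0001
```

play_rows --moves '[0,0.003,0,0,0,0,0,0.006,0,0,0,0,0,0.009,0,0,0,0,0,0.012,0,0,0,0,0,0.014,0,0,0,0]'

```text
time_s: 14.95
position: [0.5088, 0.0997, 0.1351]
tcp_rot: [0.486, -0.513, 0.514, -0.486]
contact_force: [-1.0, -0.3, 3.8]
finger_gap: -0.0002
```

play_rows --moves '[0,0.001,0,0,0,0,0,0.002,0,0,0,0]'

```text
time_s: 15.15
position: [0.5089, 0.0998, 0.1346]
tcp_rot: [0.486, -0.513, 0.514, -0.486]
contact_force: [-1.9, -0.6, 11.2]
finger_gap: 0.0002
```

play_rows --moves '[0,-0.01,0,0,0,0,0,-0.03,0,0,0,0,0,-0.08,0,0,0,0,0,-0.15,0,0,0,0,0,-0.22,0,0,0,0]'

```text
time_s: 15.65
position: [0.508, 0.0996, 0.2449]
tcp_rot: [-0.487, 0.514, -0.513, 0.486]
contact_force: [0.2, -0.7, 0.5]
finger_gap: -0.0001
```

play_rows --moves '[0.4,-0.1,0,0,0,0,0.4,-0.1,0,0,0,0,0.4,-0.1,0,0,0,0,0.4,-0.1,0,0,0,0,0.4,-0.1,0,0,0,0]'

```text
time_s: 16.15
position: [0.4972, -0.1077, 0.2954]
tcp_rot: [0.484, -0.515, 0.518, -0.483]
contact_force: [0.3, 0.1, 0.3]
finger_gap: -0.0002
```

play_rows --moves '[0,0,0,0,0,0,0,0,0,0,0,0]'

```text
time_s: 16.35
position: [0.4976, -0.0986, 0.2937]
tcp_rot: [-0.486, 0.513, -0.513, 0.487]
contact_force: [-0.6, 0.8, -0.3]
finger_gap: 0.0001
```

```bash
python3 -c "
from h import *
from rig import bot
print(bot.observe()['position'],bot.observe()['time_s'])
for n in('wrist','top','scene'):
  cv2.imwrite(f'pics/{n}8.png',bot.read_camera(n))
im=cv2.imread('pics/scene8.png');cv2.imwrite('pics/s8z.png',cv2.resize(im[100:290,120:400],None,fx=2.8,fy=2.8,interpolation=cv2.INTER_CUBIC))"
```

```text
[ 0.497609   -0.09859323  0.2937495 ] 16.35
```

View pics/s8z.png

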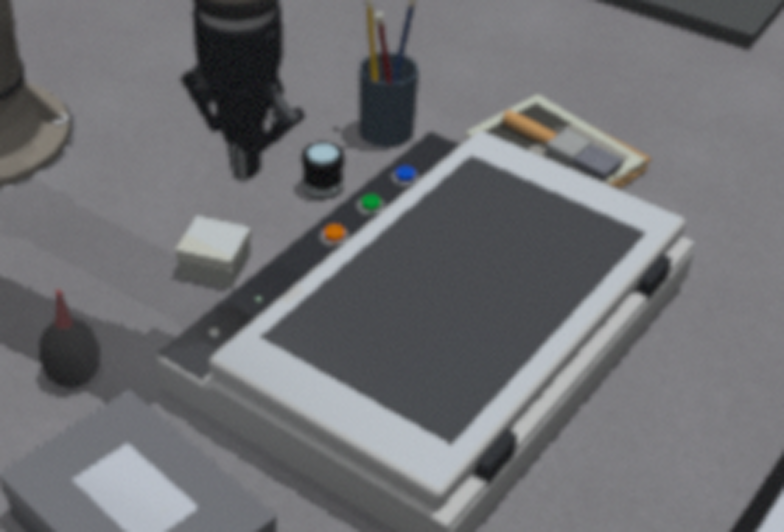

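View pics/top8.png

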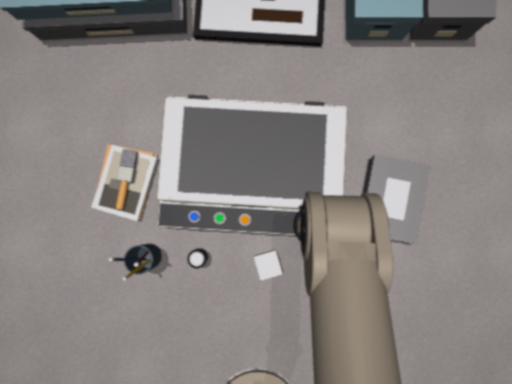

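View pics/wrist8.png

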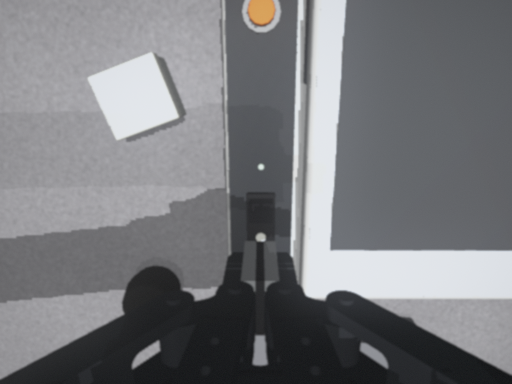

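The scene view shows the lid shut, all three keys out, the rocker's left half up and the indicator greenish. The loose things stand at the same pixels as at the start.

```bash
python3 -c "
from rig import bot
print(bot.job_done())"
```

```text
the job is handed in; nothing more can be done
None
```

The scan job is done and handed in, in the order you asked, at about 16.5 s of the 61 s allowed.

- **Lid:** pushed down slowly with closed fingertips at 2–3 N. It stopped at the shut height, 93 mm. I pressed it home to 26 N, which is firmer than the light touch you asked for.
- **Power rocker:** pressed home on the dotted half, to 11 N at the stop. The pictures show the other half standing up.
- **Blue preview key:** tapped to its full 5 mm travel, 8.5 N at the stop, then released.
- **Green scan key:** tapped to its full travel, 11 N at the stop, then released.

The last pictures show the lid shut, the rocker on, all keys out and the orange key untouched. The loose objects look to be where they started, with the arm clear of everything.

The camera views disagreed by 2–4 mm on key and rocker positions. I settled the rocker and keys with close-up wrist views before pressing. On the shut lid, the left front corner appeared about 3 pixels from where I predicted, while the height and the right corner matched.

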